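# Click the parts-box lid shut all round

## Robot

A 6-joint arm with a two-finger parallel gripper is mounted at the origin on the work surface. World frame = base frame: x ahead of the robot, y to its left, z up, the work surface at z = 0. Lengths are in m, angles in degrees, forces in N, time in s.
With the tool pointing down it reaches from about 0.25 to 0.725 m from the base axis. Payload 9.7 kg.
Tool frame: the origin (TCP) lies on the centre line of the jaws, within the pads' length; the fingertips stand bot.nose_length ahead of it and the grasp point (between the pads) lies 11 mm behind it (bot.nose_length is the distance from the TCP to the fingertips, in m); z points along the fingers, y is the line along which they close (so a half turn about z gives the same grasp; the last joint's range is limited). The gripper opens to 85 mm and grips with 20 to 120 N. Pads are 22 mm wide; open, the fingers measure 114 mm over their backs; the gripper's body (76 mm by 85 mm) begins 54 mm behind the grasp point. The pads swing forward as they close: fully open they stand 13 mm farther back than shut.
Start: joints at [68.01, 4.979, 10.078, 95.1, 0, 90], TCP at [0.206, 0.51, 0.239] pointing down, gripper open.
Joint ranges: [-179.16, 179.16], [-48.56, 103.87], [-65.8, 70.77], [-126.05, 130.52], [-82.76, 87.17], [-180, 180]. Speed limits (degrees/s): [127.2, 127.2, 147.25, 180, 180, 180].

## Interface

Orientations are given as [roll, pitch, yaw] about the fixed x, y, z axes, in that order (R = Rz(yaw) Ry(pitch) Rx(roll)).
In Python, from workcell import bot gives the robot as it stands. The module is installed in compiled form; this text tells all that it offers.
- The arm moves only by the shell command python3 -m inch 'ROWS' [OPENING] [FORCE]. ROWS is JSON, a list of rows, each a list of 4 numbers: the shift along the world's x, y, z in cm, then the turn about the world's z in degrees. A call has exactly 8 rows; each row is the pose to reach, as a shift and turn from the pose commanded when the call began; what a row does not reach only later rows make up. A row lasts 1/8 s, in which the tool goes at most 62.5 mm and 10.7 degrees, less where a joint would pass 70% of its speed; a pose out of reach is approached as far as the arm can. A call with a gripper value outside its range is refused whole. OPENING is the finger opening in cm, from 0 to 8.54, set as the call begins (- or left out, the last holds). The fingers move at their own pace and stop on an object; FORCE is the grip in N (left out, the last holds). Time passes only in rows, so rows that repeat a pose let the fingers close, or fill a call up. It gives the time, the measured TCP pose, the force, the opening and the grip force at its end, in the units of the state.
- bot.get_obs(): the state, without advancing time (a new reading comes with each control period).
- bot.camera(name): name is "scene" or "top" or "wrist"; returns a dict with "img" (420x560x3 uint8, red, green, blue), "fovy" (degrees; the focal length in pixels is half the picture's height over the tangent of half this angle, whatever the lens; pixels are square), "cx", "cy" (the principal point, pixels), "R" (3x3) and "t" (3): a world point X has camera coordinates R X + t; the wrist camera has in their place "mount" (4x4, takes a point from camera to tool coordinates, whose origin is the TCP and whose axes are the flange's). Camera axes: x right, y down, z forward; pixel columns grow to the right and rows downward; lengths in m; the calibration is good to about 2 mm. A picture is of the moment at which its call begins: read the wrist's pose just before it. There is no depth.
- bot.job_done(): hands the job in; it is judged then, once.
Trained networks look in a picture, given as the dict that the camera call returned (one of the last four; its "shot" number tells which), for a name from the list of things; names that differ only in an ending like _2 or _b are one class to them, and where a whole thing is asked for, a point or a joint stands for the part that bears it (a point fixed in the world has none). Each returns a list of dicts, best first, with "score" (0 to 1); they miss things now and then, are a little off and sometimes report something else, mostly with a low value. They report only what shows in the picture. A call takes as long as a camera call.
- bot.find_in(thing, picture): "point" ([column, row] in pixels, amid what is visible of it).
- bot.landmark_of(thing, picture): "point" ([column, row] in pixels: a listed point, or the origin of a listed thing).
The state is a dict: "time": time; "q": joint angles; "qd": joint speeds; "joint_efforts": joint torques, N m; "ee_pos": TCP position; "tcp_rot": TCP orientation; "wrist_force": force on the tool from outside, world axes, zero at the start; "torque": the same for the moment, N m; "opening": finger opening in m; "grasp_force": force on a finger pad.
Only numpy, scipy, OpenCV 4.12 (cv2) and the standard library are available. Lean on these libraries where they do the work, as an engineer would, in place of code of your own. Each camera call takes 0.05 s, during which the arm holds its last target. There are 200 camera calls.

## Task

Shut the lid of the parts box on the shop counter: with the fingertips, press down each of the four raised rim sections until it clicks shut and lies flush. Only press: do not pick up the box or push it out of its place, and leave the jar and pipe fittings around it alone.

Things in the scene. Friction and masses are not known exactly. Their poses are not given: they have to be found in the camera images.
- box: loose small-parts box of clear plastic, full of black end caps, 0.9 kg, with a white clip-down lid. Lid 160 mm (box x) by 210 mm (box y), its top 66 mm above the table. Origin: centre of the underside, on the table; x and y along the lid's edges, z up. The lid's grey-panelled middle and its four 36 mm square corners are fixed and level; between the corners each edge has one hinged white rim section, standing tilted up.
- lid_middle (a point): centre of the lid's top face, 66 mm above the table when the box stands on it
- press_front (a point): where to press the rim section on the robot's side (the box's -x edge) at box yaw 0: a point on that section's top face, half-way along its 134 mm length, 26 mm out from its hinge line and 10 mm in from its outer edge. It moves with the section; shut, it lies level with the lid's top, 66 mm above the table. The section is 36 mm wide and 4 mm thick with a skirt hanging 10 mm below its outer edge, and hinges on its inner edge
- rim_front (a joint): angle of that rim section in rad: 0 = clicked shut and flush; rests open at about 0.25 (outer edge about 9 mm up). Snap catch: pressing at the press point meets a resistance that rises to about 10 N near 0.2 and falls to nothing near 0.09, from where the section pulls itself shut and stays; let go earlier it springs back open. Shut, it lies on the box's wall, a firm stop
- press_back (a point): where to press the rim section on the far side (the box's +x edge) at box yaw 0: a point on that section's top face, half-way along its 134 mm length, 26 mm out from its hinge line and 10 mm in from its outer edge. It moves with the section; shut, it lies level with the lid's top, 66 mm above the table. The section is 36 mm wide and 4 mm thick with a skirt hanging 10 mm below its outer edge, and hinges on its inner edge
- rim_back (a joint): angle of that rim section in rad: 0 = clicked shut and flush; rests open at about 0.25 (outer edge about 9 mm up). Snap catch: pressing at the press point meets a resistance that rises to about 10 N near 0.2 and falls to nothing near 0.09, from where the section pulls itself shut and stays; let go earlier it springs back open. Shut, it lies on the box's wall, a firm stop
- press_left (a point): where to press the rim section on the left (the box's +y edge) at box yaw 0: a point on that section's top face, half-way along its 84 mm length, 26 mm out from its hinge line and 10 mm in from its outer edge. It moves with the section; shut, it lies level with the lid's top, 66 mm above the table. The section is 36 mm wide and 4 mm thick with a skirt hanging 10 mm below its outer edge, and hinges on its inner edge
- rim_left (a joint): angle of that rim section in rad: 0 = clicked shut and flush; rests open at about 0.25 (outer edge about 9 mm up). Snap catch: pressing at the press point meets a resistance that rises to about 10 N near 0.2 and falls to nothing near 0.09, from where the section pulls itself shut and stays; let go earlier it springs back open. Shut, it lies on the box's wall, a firm stop
- press_right (a point): where to press the rim section on the right (the box's -y edge) at box yaw 0: a point on that section's top face, half-way along its 84 mm length, 26 mm out from its hinge line and 10 mm in from its outer edge. It moves with the section; shut, it lies level with the lid's top, 66 mm above the table. The section is 36 mm wide and 4 mm thick with a skirt hanging 10 mm below its outer edge, and hinges on its inner edge
- rim_right (a joint): angle of that rim section in rad: 0 = clicked shut and flush; rests open at about 0.25 (outer edge about 9 mm up). Snap catch: pressing at the press point meets a resistance that rises to about 10 N near 0.2 and falls to nothing near 0.09, from where the section pulls itself shut and stays; let go earlier it springs back open. Shut, it lies on the box's wall, a firm stop
- jar: bystander: upright jar with white cap, 56 mm across, 75 mm tall; origin at the centre of its underside
- elbow: bystander: dark grey plastic pipe elbow standing on one end, about 70 mm long, 42 mm wide, 49 mm tall; origin at the centre of its lower end
- coupling: bystander: dark grey plastic pipe sleeve standing upright, 52 mm across, 45 mm tall; origin at the centre of its underside

How it is judged (in metres and radians):
At the end, for the whole second after the job is handed in: all four rim sections clicked shut (each within 0.04 rad of flush), the box at rest, upright and within 30 mm of where it stood, each bystander within 20 mm of where it stood (value of joint each of rim_front, rim_back, rim_left, rim_right below 0.04 rad and distance of box from where it was at the start of the episode below 0.03 m and angle between box's own z axis and vertical below 0.05 rad and linear speed of box below 0.01 m/s and distance of each of jar, elbow, coupling from where it was at the start of the episode below 0.02 m); the robot touches nothing.
It fails at once if the box is lifted, tipped or shoved out of its place (height (world z) of box above 0.012 m or angle between box's own z axis and vertical above 0.12 rad or distance of box from where it was at the start of the episode above 0.04 m).
It fails at once if the box is pressed with the arm or the gripper's body instead of the fingers (contact force between the arm and box above 4 N).
It fails at once if a bystander is moved, lifted or knocked over (distance of any of jar, elbow, coupling from where it was at the start of the episode above 0.025 m or angle between any of jar, elbow, coupling's own z axis and vertical above 0.3 rad).
It also fails if it takes over 54 s, if anything falls off the work surface, if the arm or the gripper's body presses on something with over 40 N, if the wrist force passes 120 N, or if a joint passes its speed limit or range.

## Working session

There is one attempt and no reset: what is moved stays moved. The work goes in short steps, Python scripts to look and compute and a shell command to move; the robot and the scene stay as the last step left them, time stands still between calls to the robot, and variables do not carry over. Pictures are saved under pics/ and viewed, at most 10 in all, crops included, and the job is handed in when it is done.

```bash
mkdir -p pics
cat > h.py <<'E'
import numpy as np,cv2
from workcell import bot
def ray(c,p):
    f=c["img"].shape[0]/2/np.tan(np.radians(c["fovy"])/2)
    d=np.array([(p[0]-c["cx"])/f,(p[1]-c["cy"])/f,1.])
    R=np.array(c["R"]);t=np.array(c["t"])
    return -R.T@t,R.T@d
def at(c,p,z):
    o,d=ray(c,p);return o+d*(z-o[2])/d[2]
E
python3 - <<'E'
from h import *
s=bot.get_obs();print(s["ee_pos"],s["tcp_rot"],s["wrist_force"],s["opening"],bot.nose_length)
H=dict(box=0,lid_middle=.066,press_front=.072,press_back=.072,press_left=.072,press_right=.072,jar=0,elbow=0,coupling=0)
for n in("top","scene"):
    c=bot.camera(n);cv2.imwrite(f"pics/{n}0.png",c["img"][:,:,::-1])
    print(n,-np.array(c["R"]).T@np.array(c["t"]))
    for k,z in H.items():
        for r in bot.landmark_of(k,c)[:2]:print(n,k,round(r["score"],2),np.round(r["point"],1),at(c,r["point"],z).round(4))
E
```

```text
[0.2058619  0.50979214 0.2385613 ] [-1.79923299e+02  3.60504754e-05  1.58010375e+02] [0.50902875 0.78932136 0.77280598] 0.08531629266302729 0.008
top [0.5597453  0.04972978 0.89387645]
top box 0.96 [311.1 229.7] [ 0.5609 -0.0551  0.    ]
top box 0.17 [310.1 152.3] [ 0.7436 -0.0529  0.    ]
top lid_middle 0.75 [316.1 230.5] [ 0.5591 -0.0583  0.066 ]
top press_front 0.95 [313.8 259.9] [ 0.4961 -0.0525  0.072 ]
top press_back 0.98 [322.  197.4] [ 0.6306 -0.0704  0.072 ]
top press_left 0.79 [274.2 227.8] [0.5646 0.0327 0.072 ]
top press_right 0.63 [362.2 231.1] [ 0.5581 -0.1576  0.072 ]
top jar 0.86 [404.4 219. ] [ 0.5869 -0.2767  0.    ]
top jar 0.27 [312.4 227.3] [ 0.5665 -0.0582  0.    ]
top elbow 0.78 [225.2 238.7] [0.5393 0.1447 0.    ]
top coupling 0.85 [312.8 152.2] [ 0.7439 -0.0593  0.    ]
scene [1.26223986 0.14205512 0.72919324]
scene box 0.61 [248.4 209.2] [ 0.5554 -0.0644  0.    ]
scene lid_middle 0.96 [246. 193.] [ 0.5681 -0.0642  0.066 ]
scene press_front 0.66 [258.6 172.1] [ 0.4947 -0.0506  0.072 ]
scene press_back 0.72 [244.6 208.4] [ 0.6244 -0.0529  0.072 ]
scene press_back 0.56 [288.2 194.8] [0.5606 0.0349 0.072 ]
scene press_left 0.58 [286.3 195.5] [0.5638 0.031  0.072 ]
scene press_right 0.86 [209.4 180.9] [ 0.5507 -0.1582  0.072 ]
scene press_right 0.57 [255.6 174. ] [ 0.5033 -0.0562  0.072 ]
scene jar 0.97 [161.8 205.8] [ 0.5869 -0.2776  0.    ]
scene elbow 0.69 [334.1 217.8] [0.5423 0.1474 0.    ]
scene coupling 0.75 [235.  266.1] [ 0.7322 -0.0505  0.    ]
scene coupling 0.41 [245.9 191.7] [ 0.4943 -0.0862  0.    ]
```

View pics/top0.png

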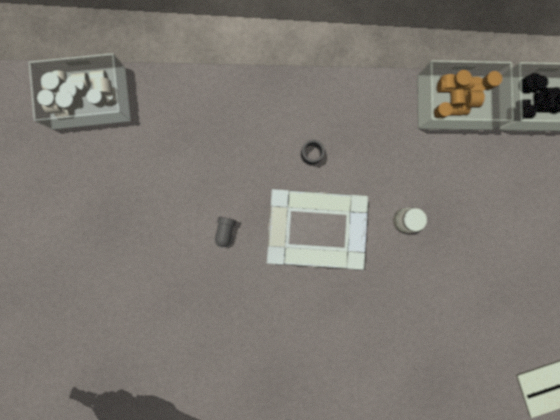

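View pics/scene0.png

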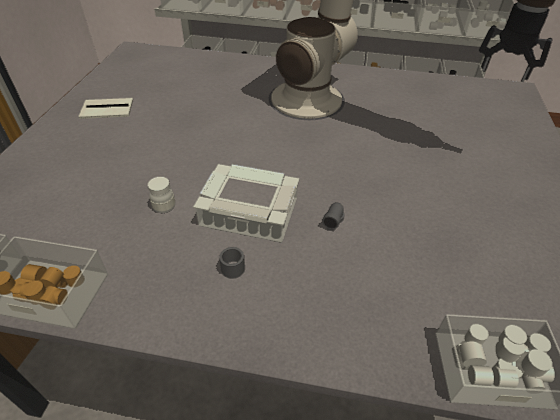

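The top picture shows the lid at about cols 267–368, rows 190–269, turned slightly. The jar is at (411,220), the elbow at (226,231) and the coupling at (313,152), all clear of the lid. Next I fit the lid outline to get its exact pose.

Run:
```python
from h import *
c=bot.camera("top");g=cv2.cvtColor(c["img"],cv2.COLOR_RGB2GRAY)
m=np.zeros_like(g);m[178:285,255:382]=(g[178:285,255:382]>135)*255
n,l,s,_=cv2.connectedComponentsWithStats(m);i=1+np.argmax(s[1:,4]);ys,xs=np.where(l==i);print(s[i])
P=np.array([at(c,(x,y),.070)[:2] for x,y in zip(xs,ys)])
(ce,sz,an)=cv2.minAreaRect((P*1000).astype(np.float32));print("rect",ce,sz,an)
# side lines
F={k:at(c,bot.landmark_of(k,c)[0]["point"],.0724)[:2] for k in("press_front","press_back","press_left","press_right")}
for k in F:print(k,F[k].round(4),at(c,bot.find_in(k,c)[0]["point"],.07)[:2].round(4))
# inner dark panel
y0,x0=229,317
n,l,s,cc=cv2.connectedComponentsWithStats((g[178:285,255:382]<125).astype(np.uint8))
i=l[y0-178,x0-255];ys,xs=np.where(l==i)
P=np.array([at(c,(x+255,y+178),.066)[:2] for x,y in zip(xs,ys)])*1000
print("panel",s[i],cv2.minAreaRect(P.astype(np.float32)))
```

```text
[ 266  188  103   82 5770]
rect (563.198974609375, -60.207427978515625) (214.18756103515625, 164.39015197753906) 86.49067687988281
press_front [ 0.4972 -0.0552] [ 0.496  -0.0549]
press_back [ 0.6354 -0.0729] [ 0.6265 -0.0676]
press_left [0.5652 0.0349] [0.5676 0.0299]
press_right [ 0.5599 -0.1564] [ 0.5505 -0.1452]
panel [   0    0  127  107 9902] ((558.6343994140625, -64.19989013671875), (230.4136199951172, 276.3504638671875), 0.3922441303730011)
```

Box: centre about (0.562, -0.060), yaw about -3.5°, and the 214×164 mm outline matches the lid. Press targets:

| Section | x | y |
|---|---|---|
| front | .493 | -.056 |
| back | .631 | -.064 |
| left | .568 | .034 |
| right | .556 | -.154 |

I close the fingers and move toward the front section.

```bash
python3 -m inch '[[1.8,-3.5,0,-5],[3.6,-7,0,-10],[5.4,-10.5,0,-15],[7.2,-14,0,-20],[9,-17.5,0,-25],[10.8,-21,0,-30],[12.6,-24.5,0,-35],[14.4,-28.3,0,-40]]' 0 40
python3 -m inch '[[1.8,-3.5,0,-4],[3.6,-7,0,-8],[5.4,-10.5,-1,-12],[7.2,-14,-2,-16],[9,-17.5,-3,-20],[10.8,-21,-4,-24],[12.6,-24.5,-5,-28],[14.3,-28.3,-6,-31.5]]'
```

```text
time: 2.45
ee_pos: [0.3504, 0.2259, 0.2394]
tcp_rot: [180.0, -0.0, 117.9]
wrist_force: [-0.2, -0.1, -0.5]
opening: -0.0004
grasp_force: 0.0
time: 3.45
ee_pos: [0.4934, -0.0572, 0.179]
tcp_rot: [180.0, -0.0, 86.4]
wrist_force: [0.1, 0.1, 0.4]
opening: -0.0003
grasp_force: 0.0
```

Run:
```python
from h import *
from scipy.spatial.transform import Rotation as Ro
s=bot.get_obs();c=bot.camera("wrist");cv2.imwrite("pics/w1.png",c["img"][:,:,::-1])
T=np.eye(4);T[:3,:3]=Ro.from_euler("xyz",s["tcp_rot"],degrees=True).as_matrix();T[:3,3]=s["ee_pos"]
M=T@np.array(c["mount"]);c["R"]=M[:3,:3].T;c["t"]=-c["R"]@M[:3,3]
for k,z in dict(lid_middle=.066,press_front=.0724,press_back=.0724,press_left=.0724,press_right=.0724).items():
    for r in bot.landmark_of(k,c)[:1]:print(k,round(r["score"],2),np.round(r["point"]),at(c,r["point"],z).round(4))
```

```text
lid_middle 0.63 [375. 212.] [ 0.5628 -0.0605  0.066 ]
press_front 0.59 [277. 212.] [ 0.4936 -0.0544  0.0724]
press_back 0.93 [476. 214.] [ 0.6299 -0.0647  0.0724]
press_left 0.95 [393.  67.] [0.5705 0.0336 0.0724]
press_right 0.57 [369. 328.] [ 0.5574 -0.1504  0.0724]
```

View pics/w1.png

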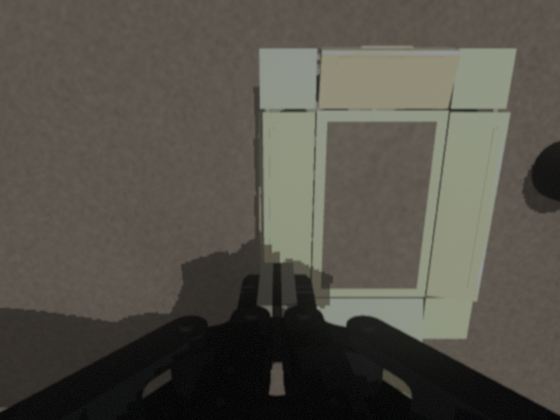

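The wrist picture agrees with the top camera to within 2–3 mm. The front section is at about (288,210), directly under the closed fingers. I descend and watch the force.

```bash
python3 -m inch '[[0,0.1,-3,0],[0,0.1,-6,0],[0,0.1,-8,0],[0,0.1,-8.6,0],[0,0.1,-9,0],[0,0.1,-9.3,0],[0,0.1,-9.5,0],[0,0.1,-9.5,0]]'
```

```text
time: 4.75
ee_pos: [0.493, -0.0551, 0.0845]
tcp_rot: [180.0, 0.0, 86.5]
wrist_force: [-0.3, -0.1, -0.0]
opening: 0.0001
grasp_force: 0.0
```

```bash
python3 -m inch '[[0,0,-0.2,0],[0,0,-0.4,0],[0,0,-0.6,0],[0,0,-0.8,0],[0,0,-0.9,0],[0,0,-1,0],[0,0,-1.05,0],[0,0,-1.05,0]]'; python3 -c "
from h import *
s=bot.get_obs();print(s['wrist_force'],s['ee_pos'])"
```

```text
time: 5.75
ee_pos: [0.4929, -0.055, 0.074]
tcp_rot: [180.0, 0.0, 86.5]
wrist_force: [-3.1, 0.4, 6.3]
opening: -0.0002
grasp_force: 2.6
[-3.11394387  0.35146882  6.27597818] [ 0.49288977 -0.05504981  0.07401033]
```

```bash
python3 -m inch '[[0,0,-0.1,0],[0,0,-0.1,0],[0,0,-0.1,0],[0,0,-0.1,0],[0,0,-0.1,0],[0,0,-0.1,0],[0,0,-0.1,0],[0,0,-0.1,0]]'
```

```text
time: 6.75
ee_pos: [0.493, -0.055, 0.074]
tcp_rot: [180.0, 0.0, 86.5]
wrist_force: [-6.0, 0.9, 13.5]
opening: -0.0
grasp_force: 6.6
```

The fingers stopped firmly at tip height 66 mm with the force rising, so the front section looks shut. Next is the left one.

```bash
python3 -m inch '[[0,0,2,0],[0,0,4.5,0],[2.5,3,4.5,0],[5,6,4.5,0],[7.5,8.9,4.5,0],[7.5,8.9,3,0],[7.5,8.9,1.5,0],[7.5,8.9,1.3,0]]'
python3 -m inch '[[0,0,-0.2,0],[0,0,-0.4,0],[0,0,-0.6,0],[0,0,-0.8,0],[0,0,-1,0],[0,0,-1.2,0],[0,0,-1.3,0],[0,0,-1.3,0]]'
```

```text
time: 7.75
ee_pos: [0.5666, 0.0333, 0.0839]
tcp_rot: [-179.8, 0.0, 86.5]
wrist_force: [-0.6, -0.4, 0.2]
opening: 0.0001
grasp_force: 0.0
time: 8.75
ee_pos: [0.5684, 0.0342, 0.074]
tcp_rot: [179.9, -0.0, 86.5]
wrist_force: [-1.9, 2.7, 8.8]
opening: 0.0002
grasp_force: 4.1
```

Run:
```python
from h import *
for n in("top","scene"):
    c=bot.camera(n);f=c["img"][150:290,230:400] if n=="top" else c["img"][140:260,170:330]
    cv2.imwrite(f"pics/{n}2.png",cv2.resize(f[:,:,::-1],None,fx=4,fy=4,interpolation=cv2.INTER_CUBIC))
```

```text
(no output)
```

View pics/scene2.png

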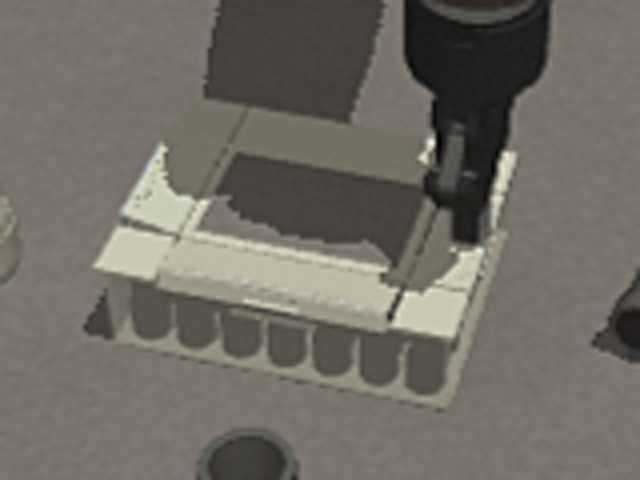

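The fingers are on the left section and the front one lies flush with its corners. The back one (front of this view) is still tilted up. I press a little more here, then go to the back section.

```bash
python3 -m inch '[[0,0,-0.1,0],[0,0,-0.1,0],[0,0,2,0],[0,0,4.5,0],[2.1,-3.3,4.5,0],[4.2,-6.6,4.5,0],[6.3,-9.8,4.5,0],[6.3,-9.8,3,0]]'
python3 -m inch '[[0,0,-1,0],[0,0,-1.8,0],[0,0,-2.1,0],[0,0,-2.4,0],[0,0,-2.6,0],[0,0,-2.8,0],[0,0,-3,0],[0,0,-3.1,0]]'
```

```text
time: 9.85
ee_pos: [0.6323, -0.0663, 0.1029]
tcp_rot: [179.9, 0.0, 86.4]
wrist_force: [-0.1, 0.7, -0.2]
opening: 0.0004
grasp_force: 0.0
time: 10.85
ee_pos: [0.6319, -0.0635, 0.074]
tcp_rot: [179.8, -0.0, 86.5]
wrist_force: [-2.7, 2.9, 15.9]
opening: -0.0001
grasp_force: 8.1
```

```bash
python3 -m inch '[[0,0,0,0],[0,0,2,0],[0,0,4.5,0],[-2.5,-3,4.5,0],[-5,-6,4.5,0],[-7.5,-9,4.5,0],[-7.5,-9,3,0],[-7.5,-9,3,0]]'
python3 -m inch '[[0,0,-1,0],[0,0,-1.8,0],[0,0,-2.1,0],[0,0,-2.4,0],[0,0,-2.6,0],[0,0,-2.8,0],[0,0,-3,0],[0,0,-3,0]]'
python3 -m inch '[[0,0,2,0],[0,0,5,0],[-3,0,8,0],[-8,0,11,0],[-13,0,14,0],[-18,0,16,0],[-22,0,16,0],[-22,0,16,0]]'
python3 - <<'E'
from h import *
P=[]
for n in("top","scene"):
    c=bot.camera(n);f=c["img"][165:285,235:395] if n=="top" else c["img"][140:260,170:330]
    P.append(cv2.resize(f[:,:,::-1],(640,480),interpolation=cv2.INTER_CUBIC))
    cv2.imwrite(f"pics/{n}3.png",P[-1])
    for k,z in dict(lid_middle=.066,press_front=.066,press_back=.066,press_left=.066,press_right=.066,jar=0,elbow=0,coupling=0).items():
        for r in bot.landmark_of(k,c)[:1]:print(n,k,round(r["score"],2),at(c,r["point"],z).round(4))
E
```

```text
time: 11.85
ee_pos: [0.5555, -0.1537, 0.1011]
tcp_rot: [-179.9, -0.0, 86.5]
wrist_force: [-0.4, -0.8, -0.4]
opening: 0.0
grasp_force: 0.0
time: 12.85
ee_pos: [0.5564, -0.1542, 0.0739]
tcp_rot: [179.9, 0.1, 86.5]
wrist_force: [-5.4, 0.1, 17.8]
opening: 0.0004
grasp_force: 8.7
time: 13.85
ee_pos: [0.3345, -0.1538, 0.2325]
tcp_rot: [179.9, 0.0, 86.5]
wrist_force: [-0.3, -0.3, 1.0]
opening: -0.0001
grasp_force: 0.0
top lid_middle 0.66 [ 0.5619 -0.0596  0.066 ]
top press_front 0.95 [ 0.4927 -0.0523  0.066 ]
top press_back 0.81 [ 0.6382 -0.0711  0.066 ]
top press_left 0.65 [0.5689 0.0378 0.066 ]
top press_right 0.64 [ 0.559  -0.1602  0.066 ]
top jar 0.87 [ 0.5872 -0.2796  0.    ]
top elbow 0.8 [0.5377 0.1452 0.    ]
top coupling 0.63 [ 0.7396 -0.0569  0.    ]
scene lid_middle 0.91 [ 0.5657 -0.0645  0.066 ]
scene press_front 0.72 [ 0.497  -0.0558  0.066 ]
scene press_back 0.79 [ 0.6216 -0.0627  0.066 ]
scene press_left 0.36 [ 0.4836 -0.0536  0.066 ]
scene press_right 0.79 [ 0.5562 -0.1596  0.066 ]
scene jar 0.57 [ 0.5827 -0.2748  0.    ]
scene elbow 0.96 [0.5331 0.1551 0.    ]
scene coupling 0.62 [ 0.7406 -0.05    0.    ]
```

View pics/scene3.png

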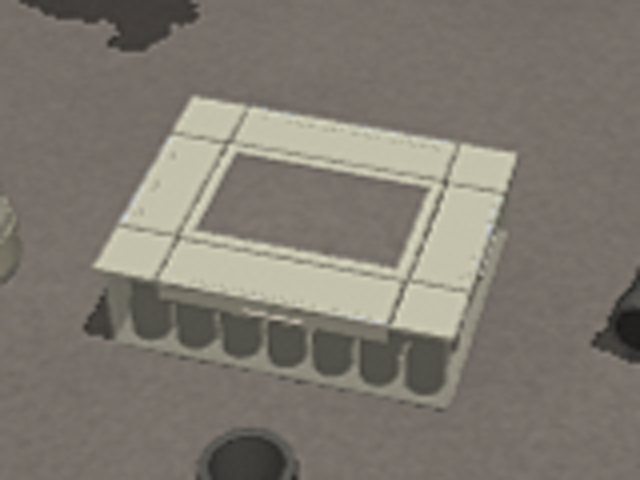

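View pics/top3.png

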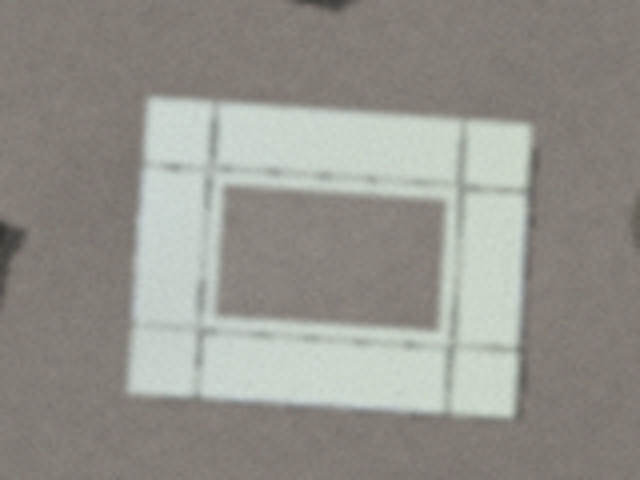

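Both views show all four sections flush and evenly shaded with the corners. The outline is straight in the scene crop from (190,97) to (515,152) and down to (460,335) and (95,268). The box and bystanders have not moved, so I hand the job in.

```bash
python3 -c "
from workcell import bot
print(bot.job_done())"
```

```text
the job is handed in; nothing more can be done
None
```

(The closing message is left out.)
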